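# Stand the long scraper up in the tip-up tool rack

### The arm

A 6-joint arm with a two-finger parallel gripper is mounted at the origin on the work surface. World frame = base frame: x ahead of the robot, y to its left, z up, the work surface at z = 0. Lengths are in m, angles in rad, forces in N, time in s.
With the tool pointing down it reaches from about 0.375 to 0.9 m from the base axis. Payload 3.1 kg.
Tool frame: the origin (TCP) lies midway between the tips of the shut fingers; the grasp point (between the pads) lies grip_point_offset behind it (grip_point_offset is the distance from the TCP to the grasp point, in m); y points along the fingers, z is the direction in which the jaws open and shut, and the axes are right-handed (so a half turn about y gives the same grasp; the last joint's range is limited). The gripper opens to 87 mm and grips with 3 to 60 N. Pads are 19 mm wide; open, the fingers measure 117 mm over their backs; the gripper's body (75 mm by 190 mm) begins 51 mm behind the grasp point.
Start: joints at [-1.472, 0.527, 1.433, -0, 1.181, -0.178], TCP at [0.171, -0.601, 0.223] pointing down, gripper open.
Joint ranges: [-3.08, 3.08], [-0.75, 2.2], [0.22, 2.44], [-1.43, 4.57], [0, 2.65], [-2.85, 2.85]. Speed limits (rad/s): [2.79, 2.79, 3.14, 3.14, 3.14, 3.14].

### API

Orientations are given as a unit quaternion [x, y, z, w].
In Python, from rig import * gives the robot as it stands.
- The arm moves only by the tool jog_arm, never from a script. Its argument "increments" is a list that holds one entry, the list of rows, each a list of 7 numbers: the turn, a rotation vector about the world's x, y, z in degrees, then the shift along the world's x, y, z in m, then the closure, from -1 (fully open) to 1 (shut), so that 0 is half open. In form: [[[rx, ry, rz, x, y, z, jaw], ...]]. A call has 1 to 8 rows; each row is the pose to reach, as a shift and turn from the pose measured when the call began; what a row does not reach only later rows make up. A row lasts 1/10 s, in which the tool goes at most 50 mm and 8.59 degrees, less where a joint would pass 70% of its speed; a pose out of reach is approached as far as the arm can. A call with a gripper value outside its range is refused whole. The fingers move at their own pace and stop on an object; "squeeze" is the grip in N (left out, the last holds). Time passes only in rows, so rows that repeat a pose let the fingers close. It gives the time, the measured TCP pose, the force and the opening at its end, in the units of the state.
- get_obs(): the state, without advancing time (a new reading comes with each control period).
- camera(name): name is "scene" or "top" or "wrist"; returns the picture (400x640x3 uint8, red, green, blue); there is no depth.
- camera_info(name): a dict with "K" (3x3 intrinsics, pixels), "R" (3x3) and "t" (3): a world point X has camera coordinates R X + t. Camera axes: x right, y down, z forward; pixel columns grow to the right and rows downward; lengths in m; the calibration is good to about 2 mm. A picture is of the moment at which its call begins: read the wrist's pose just before it. camera_info takes no time and is no camera call; for the wrist camera it gives the pose at the moment of the call.
- hand_in(): hands the job in, once; it reports no verdict.
The state is a dict: "time": time; "q": joint angles; "joint_velocities": joint speeds; "joint_torque": joint torques, N m; "position": TCP position; "tool_rot": TCP orientation; "ft_force": force on the tool from outside, world axes, zero at the start; "moment": the same for the moment, N m; "grip_width": finger opening in m.
Only numpy, scipy, OpenCV 4.12 (cv2) and the standard library are available. Lean on these libraries where they do the work, as an engineer would, in place of code of your own. Each camera call takes 0.05 s, during which the arm holds its last target.

### The job

Put the long scraper away: slide it along its lane, blade first, until it is fully home against the bottom of the lying pot, then press that pot's lever paddle over and all the way down so that the pot swings up and stands fully upright with the scraper standing in it. Leave the short scraper where it lies and the other pot lying down.

Things in the scene. Friction and masses are not known exactly. Their poses are not given: they have to be found in the camera images.
- rack: fixed plywood tip-up rack, 500 x 190 mm; origin under its middle at table height, x along the lanes towards the pots, y across, z up. Two pale wooden lanes, centrelines at y = +0.045 (lane a) and y = -0.045 (lane b), from x = -0.244 to x = -0.004; lane surface 12 mm above the table, side rails 8 mm higher, 62 mm apart at the open end narrowing to 38 mm at the pot. A square pot lies at the end of each lane, mouth towards it
- pot_a (a joint): hinge angle of the pot at the end of the lane on the rack's +y side: 0 = pot lying, mouth towards its lane; 1.571 = pot upright, mouth up (end stop). Stiff hinge with about 0.35 N m of friction, so the pot stays where it is left. Hinge axis: parallel to the rack's y axis, at rack x = 0.105, y = +0.045, z = 0.033 m. As the pot rises, its lever goes over from straight up to level, pointing along the rack's +x
- floor_a (a point): centre of that pot's inner bottom. Square grey plastic pot, inside 46 x 46 mm and 86 mm deep, walls 3 mm; lying, its top is 59 mm above the table and its lower inside wall is 2 mm below the lane's surface
- mouth_a (a point): centre of that pot's mouth (86 mm from the inner bottom; lying, 4 mm beyond the lane's end)
- paddle_a (a point): centre of the pressing face of that pot's lever paddle, a plain steel plate 50 mm wide, 45 mm long and 6 mm thick at the end of a narrow lever. The point is 112 mm from the hinge axis; with the pot lying the plate is upright (91 to 135 mm from the hinge axis, top 168 mm above the table) and this face looks towards the lanes (rack -x); with the pot upright the plate is level and the face is on top, 36 mm above the table
- pot_b (a joint): hinge angle of the pot at the end of the lane on the rack's -y side: 0 = pot lying, mouth towards its lane; 1.571 = pot upright, mouth up (end stop). Stiff hinge with about 0.35 N m of friction, so the pot stays where it is left. Hinge axis: parallel to the rack's y axis, at rack x = 0.105, y = -0.045, z = 0.033 m. As the pot rises, its lever goes over from straight up to level, pointing along the rack's +x
- floor_b (a point): centre of that pot's inner bottom. Square grey plastic pot, inside 46 x 46 mm and 86 mm deep, walls 3 mm; lying, its top is 59 mm above the table and its lower inside wall is 2 mm below the lane's surface
- mouth_b (a point): centre of that pot's mouth (86 mm from the inner bottom; lying, 4 mm beyond the lane's end)
- paddle_b (a point): centre of the pressing face of that pot's lever paddle, a plain steel plate 50 mm wide, 45 mm long and 6 mm thick at the end of a narrow lever. The point is 112 mm from the hinge axis; with the pot lying the plate is upright (91 to 135 mm from the hinge axis, top 168 mm above the table) and this face looks towards the lanes (rack -x); with the pot upright the plate is level and the face is on top, 36 mm above the table
- long_center (a point): centre of the long scraper, half-way up. 180 mm long: flat steel blade 100 mm long, 16 mm wide, 6 mm thick with a rounded tip; square wooden handle 80 mm long, 26 mm wide, 24 mm high; underside flush. About 100 g. It lies in one of the lanes, tip towards the pot. Its x axis runs from handle end to tip
- long_tip (a point): tip of the long scraper's blade (half-way through its thickness)
- long_butt (a point): centre of the flat end of the long scraper's handle, 180 mm from the tip, 12 mm above the scraper's underside
- short_center (a point): centre of the short scraper, 100 mm long (blade 45 mm, handle 55 mm, same cross-sections), lying in the other lane; half-way up
Things that resemble listed ones, but are neither listed nor needed, are in the scene too. What is shaped like the part that bears long_center but black or purple is not meant.

How it is judged:
On the way:
1. the long scraper's tip is at the bottom of a pot that still lies down (((value of joint pot_a below 0.12 rad and x of long_tip in the frame of floor_a above -0.012 m and y of long_tip in the frame of floor_a between -0.027 and 0.027 m and z of long_tip in the frame of floor_a between -0.027 and 0.027 m) or (value of joint pot_b below 0.12 rad and x of long_tip in the frame of floor_b above -0.012 m and y of long_tip in the frame of floor_b between -0.027 and 0.027 m and z of long_tip in the frame of floor_b between -0.027 and 0.027 m))), for 0.2 s.
At the end, for the whole second after the job is handed in: One pot stands upright (hinge above 1.45 rad) with the long scraper in it, blade down, its tip within 12 mm of the pot's bottom, leaning less than 0.45 rad and at rest; the other pot still lies (hinge below 0.12 rad) (((value of joint pot_a above 1.45 rad and value of joint pot_b below 0.12 rad and x of long_tip in the frame of floor_a above -0.012 m and y of long_tip in the frame of floor_a between -0.027 and 0.027 m and z of long_tip in the frame of floor_a between -0.027 and 0.027 m) or (value of joint pot_b above 1.45 rad and value of joint pot_a below 0.12 rad and x of long_tip in the frame of floor_b above -0.012 m and y of long_tip in the frame of floor_b between -0.027 and 0.027 m and z of long_tip in the frame of floor_b between -0.027 and 0.027 m)) and (angle between long_center's own x axis and vertical below 0.45 rad or angle between long_center's own x axis and vertical above 2.69 rad) and linear speed of long below 0.02 m/s); the robot touches nothing.
It fails at once if the short scraper is moved more than 25 mm (distance of short_center from where it was at the start of the episode above 0.025 m).
It also fails if it takes over 59 s, if anything falls off the work surface, if the arm or the gripper's body presses on something with over 40 N, if the wrist force passes 120 N, or if a joint passes its speed limit or range.

## Working session

There is one attempt and no reset: what is moved stays moved. The work goes in short steps, Python scripts to look and compute and a tool call to move; the robot and the scene stay as the last step left them, time stands still between calls to the robot, and variables do not carry over. Pictures are saved under pics/ and viewed, and the job is handed in when it is done.

Besides the shell and the picture viewer there is one more tool, called after "Emit:" by a JSON object that holds its "name" and its "arguments", one argument or row to a line. jog_arm: Moves the arm, as the interface text tells. Its arguments: {"type":"object","properties":{"increments":{"type":"array","items":{"type":"array","items":{"type":"array","items":{"type":"number"}}}},"squeeze":{"type":"number"}},"required":["increments"]}

```bash
ls; mkdir -p pics; python3 - <<'E'
from rig import *
import cv2
o=get_obs();print(o['time'],o['position'],o['tool_rot'],o['q'],o['ft_force'])
print(grip_point_offset if 'grip_point_offset' in globals() else None)
for n in ['scene','top']:
    cv2.imwrite(f'pics/{n}0.png',camera(n)[:,:,::-1]); c=camera_info(n); print(n,c)
E
```

```text
pics
0.0 [ 0.17073687 -0.60047969  0.22158327] [-0.09753305  0.70109802 -0.699592    0.09757002] [-1.47251159e+00  5.28459304e-01  1.43387894e+00 -3.58541215e-05
  1.18138463e+00 -1.78501990e-01] [ 0.51161253 -0.02526226 -0.31285786]
0.0187
scene {'K': array([[390.9819384 ,   0.        , 324.4885968 ],
       [  0.        , 390.9819384 , 193.77014127],
       [  0.        ,   0.        ,   1.        ]]), 'R': array([[-0.51074204,  0.85972253, -0.00444362],
       [ 0.57309787,  0.33660285, -0.74716621],
       [-0.64085989, -0.38415583, -0.66462238]]), 't': array([ 0.29939838, -0.1074001 ,  1.03103497])}
top {'K': array([[460.97491   ,   0.        , 307.88149008],
       [  0.        , 460.97491   , 204.95652079],
       [  0.        ,   0.        ,   1.        ]]), 'R': array([[ 7.30770790e-04, -9.99783689e-01, -2.07856019e-02],
       [-9.98780289e-01,  2.96464617e-04, -4.93745599e-02],
       [ 4.93700419e-02,  2.07963310e-02, -9.98564025e-01]]), 't': array([-0.08473366,  0.41071121,  1.02965399])}
```

View pics/top0.png

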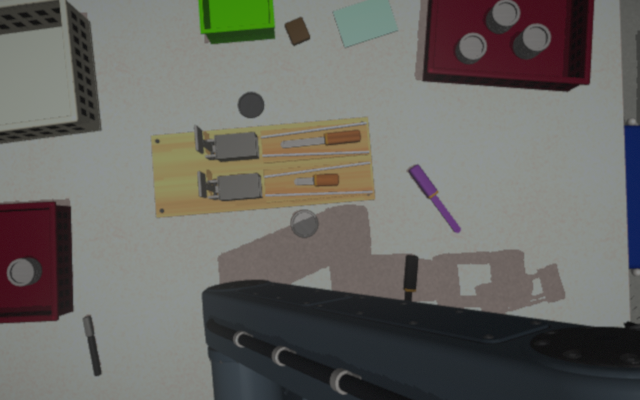

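View pics/scene0.png

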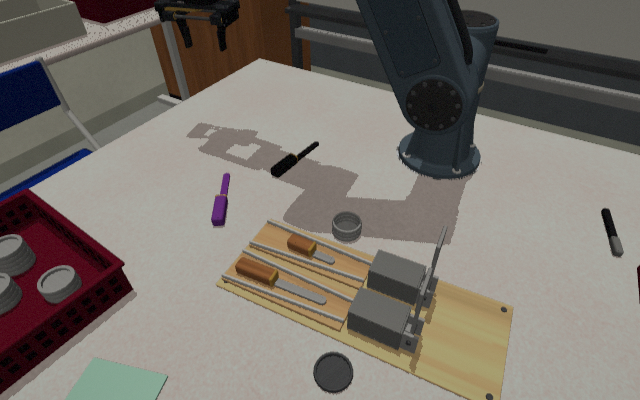

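```bash
python3 - <<'E'
import cv2
a=cv2.imread('pics/top0.png')
cv2.imwrite('pics/top0z.png',cv2.resize(a[105:225,140:390],None,fx=3.2,fy=3.2,interpolation=cv2.INTER_CUBIC))
a=cv2.imread('pics/scene0.png')
cv2.imwrite('pics/sc0z.png',cv2.resize(a[210:400,210:520],None,fx=2.5,fy=2.5,interpolation=cv2.INTER_CUBIC))
E
```

```text
(no output)
```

View pics/top0z.png

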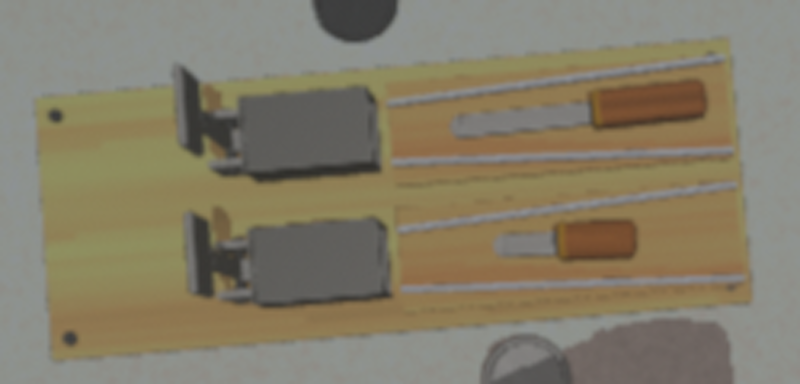

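View pics/sc0z.png

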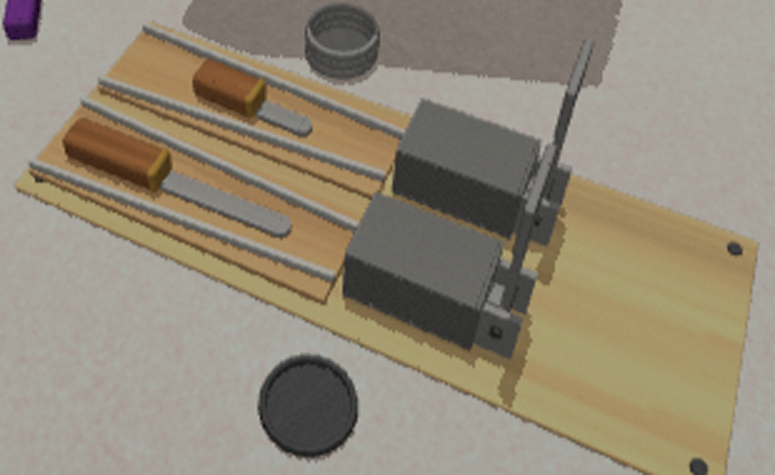

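```bash
cat > h.py <<'E'
import numpy as np, cv2
from rig import *
def proj(n,X):
    c=camera_info(n);X=np.atleast_2d(X);p=(c['R']@X.T).T+c['t'];p=(c['K']@p.T).T;return p[:,:2]/p[:,2:]
def back(n,uv,z,c=None):
    c=c or camera_info(n);d=c['R'].T@np.linalg.inv(c['K'])@np.array([uv[0],uv[1],1.]);o=-c['R'].T@c['t'];return o+d*(z-o[2])/d[2]
def r2w(P,T):
    P=np.atleast_2d(P);c,s=np.cos(T[2]),np.sin(T[2]);return np.c_[T[0]+c*P[:,0]-s*P[:,1],T[1]+s*P[:,0]+c*P[:,1],P[:,2]]
def w2r(P,T):
    P=np.atleast_2d(P);c,s=np.cos(T[2]),np.sin(T[2]);x=P[:,0]-T[0];y=P[:,1]-T[1];return np.c_[c*x+s*y,-s*x+c*y,P[:,2]]
E
python3 - <<'E'
from h import *
from scipy.optimize import least_squares
zt=lambda p:(p[0]/3.2+140-.35,p[1]/3.2+105-.35)
zs=lambda p:(p[0]/2.5+210-.3,p[1]/2.5+210-.3)
h=None
obs=[('top',(.25,-.095,h),zt((36,97))),('top',(-.25,-.095,h),zt((728,38))),('top',(-.25,.095,h),zt((750,300))),('top',(.25,.095,h),zt((53,360))),
('scene',(-.25,-.095,h),zs((15,185))),('scene',(.25,.095,h),zs((757,243))),('scene',(-.25,.095,h),zs((148,24)))]
def f(v):
    return np.concatenate([proj(n,r2w([P[0],P[1],v[3]],v))[0]-uv for n,P,uv in obs])
s=least_squares(f,[.5,.1,1.6,.006],x_scale=[.1,.1,.1,.01]);print(s.x,s.fun.round(1))
T=s.x
for n,z,uv in [('top',.036,zt((706,97))),('top',.036,zt((594,107))),('top',.018,zt((453,125))),('top',.036,zt((635,238))),('top',.018,zt((496,244))),
 ('scene',.018,zs((290,228)))]:
    print(n,w2r(back(n,uv,z),T),back(n,uv,z))
print(back('top',zt((178,66)),.168),r2w([[.105,-.045,.168],[.0,-.045,.1],[-.15,-.045,.1]],T))
E
```

```text
[0.49776097 0.0209904  1.65301955 0.00230633] [-0.4  0.3  0.3  0.1  0.8  1.  -0.3  0.3 -1.3  1.1  0.5  0.4  0.4 -0.5]
top [[-0.22643114 -0.04784363  0.036     ]] [ 0.56403989 -0.20074634  0.036     ]
top [[-0.14893279 -0.04751025  0.036     ]] [ 0.55734265 -0.12353719  0.036     ]
top [[-0.04964351 -0.04674224  0.018     ]] [ 0.54842255 -0.02464642  0.018     ]
top [[-0.16942812  0.04535393  0.036     ]] [ 0.4664755  -0.15159026  0.036     ]
top [[-0.07310233  0.03959408  0.018     ]] [ 0.46430459 -0.05511684  0.018     ]
scene [[-0.04579576 -0.04534695  0.018     ]] [ 0.54671595 -0.02092626  0.018     ]
[0.55734106 0.13013537 0.168     ] [[ 0.53398522  0.12933154  0.168     ]
 [ 0.54260894  0.02468628  0.1       ]
 [ 0.55492853 -0.12480696  0.1       ]]
```

```bash
cat >> h.py <<'E'
from scipy.spatial.transform import Rotation as Ro
T=np.array([0.49776,0.02099,1.65302])
def st():
    o=get_obs();R=Ro.from_quat(o['tool_rot']).as_matrix()
    print('t',round(o['time'],2),'p',o['position'].round(4),'rack',w2r(o['position'],T).round(4),'F',o['ft_force'].round(1),'w',round(o['grip_width'],4));return o,R
E
python3 - <<'E'
from h import *
o,R=st();print(R.round(3));
# desired: y down, z = +-rack y
for s in (1,-1):
    z=s*np.array([-np.sin(T[2]),np.cos(T[2]),0]);y=np.array([0,0,-1.]);x=np.cross(y,z)
    D=np.c_[x,y,z];print(s,np.degrees(Ro.from_matrix(D@R.T).as_rotvec()))
print(r2w([[-.25,-.047,.12],[-.25,-.047,.023],[.075,-.045,.15]],T)-o['position'])
E
```

```text
t 0.1 p [ 0.1708 -0.6006  0.2217] rack [[-0.5926  0.3769  0.2217]] F [ 0.  -0.5  0.9] w 0.0869
[[-0.962 -0.     0.273]
 [-0.273  0.002 -0.962]
 [-0.    -1.    -0.002]]
1 [-9.00447945e-02  8.81974847e-02 -1.01150571e+02]
-1 [-0.08362668 -0.08537825 78.84936817]
[[ 0.39435532  0.37624747 -0.10166446]
 [ 0.39435532  0.37624747 -0.19866446]
 [ 0.36566949  0.69998521 -0.07166446]]
```

Emit:
{"name": "jog_arm", "arguments": {
  "increments": [
    [[0,0,8,0.04,0.038,0,1],[0,0,16,0.08,0.075,0,1],[0,0,24,0.12,0.113,0,1],[0,0,32,0.16,0.15,0,1],[0,0,40,0.2,0.188,0,1],[0,0,48,0.24,0.226,0,1],[0,0,56,0.28,0.263,0,1],[0,0,63,0.32,0.3,0,1]]
  ],
  "squeeze": 20
}}

```text
time: 0.9
position: [0.4632, -0.3253, 0.2214]
tool_rot: [-0.451, 0.546, -0.544, 0.45]
ft_force: [0.8, -1.3, 0.1]
grip_width: 0.0311
```

```bash
cat > n.py <<'E'
from h import *
import sys
o,R=st()
z=-np.array([-np.sin(T[2]),np.cos(T[2]),0]);y=np.array([0,0,-1.]);D=np.c_[np.cross(y,z),y,z]
print('rot',np.degrees(Ro.from_matrix(D@R.T).as_rotvec()).round(2),'q',o['q'].round(2))
for a in sys.argv[1:]:
    print(a,(r2w([eval(a)],T)[0]-o['position']).round(4))
E
python3 n.py "(-.25,-.047,.12)" "(-.25,-.047,.023)"
```

```text
t 0.9 p [ 0.4632 -0.3253  0.2214] rack [[-0.3423  0.0629  0.2214]] F [ 0.8 -1.3  0.1] w 0.0311
rot [-0.04 -0.14 15.55] q [-0.81  0.45  1.58 -0.    1.11 -0.62]
(-.25,-.047,.12) [ 0.102   0.101  -0.1014]
(-.25,-.047,.023) [ 0.102   0.101  -0.1984]
```

Emit:
{"name": "jog_arm", "arguments": {
  "increments": [
    [[0,0,6,0.03,0.028,-0.02,1],[0,0,11,0.06,0.056,-0.04,1],[0,0,15.5,0.09,0.084,-0.06,1],[0,0,15.5,0.1025,0.096,-0.09,1],[0,0,15.5,0.1025,0.096,-0.12,1],[0,0,15.5,0.1025,0.096,-0.15,1],[0,0,15.5,0.1025,0.096,-0.15,1],[0,0,15.5,0.1025,0.096,-0.15,1]]
  ]
}}

```text
time: 1.7
position: [0.5653, -0.2291, 0.071]
tool_rot: [0.52, -0.481, 0.478, -0.519]
ft_force: [0.8, -0.1, 1.1]
grip_width: 0.0006
```

```bash
python3 n.py "(-.255,-.047,.024)"; python3 - <<'E'
from h import *
a=np.hstack([camera(n) for n in ('top','scene')])[:,:,::-1]
cv2.imwrite('pics/a1.png',a[90:330,130:420]); cv2.imwrite('pics/a2.png',cv2.resize(a[190:390,640+180:640+520],None,fx=2.2,fy=2.2))
E
```

```text
t 1.7 p [ 0.5653 -0.2291  0.071 ] rack [[-0.2548 -0.0468  0.071 ]] F [ 0.8 -0.1  1.1] w 0.0006
rot [-0.08 -0.22  0.06] q [-0.57  0.71  1.58 -0.    0.85 -0.65]
(-.255,-.047,.024) [ 0.0002 -0.0002 -0.047 ]
```

View pics/a2.png

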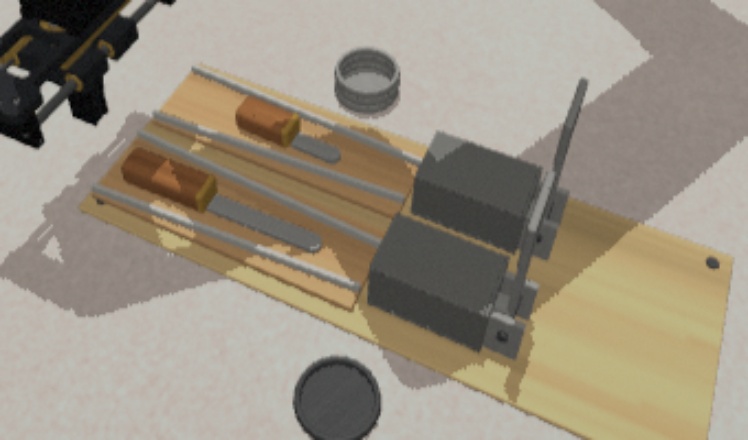

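```bash
python3 - <<'E'
from h import *
p=proj('scene',get_obs()['position']);print(p,proj('top',get_obs()['position']))
a=camera('scene')[:,:,::-1].copy();cv2.circle(a,(int(p[0][0]),int(p[0][1])),3,(0,0,255),1);cv2.imwrite('pics/a3.png',a)
E
```

```text
[[220.55178757 240.92889903]] [[375.7346847  130.22536823]]
```

View pics/a3.png

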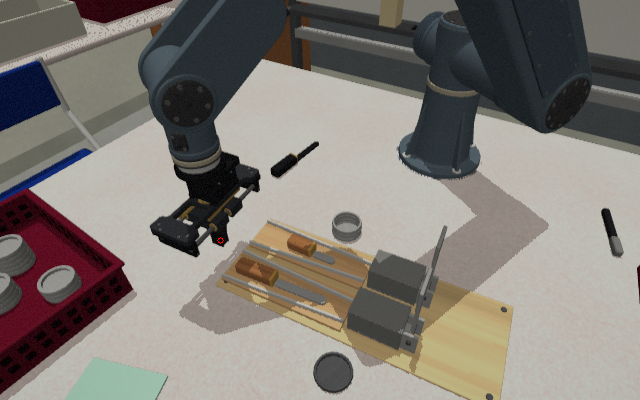

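View pics/a1.png

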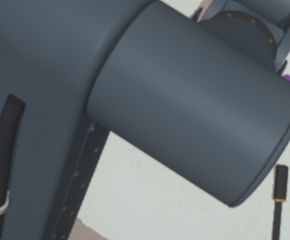

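Emit:
{"name": "jog_arm", "arguments": {
  "increments": [
    [[0,0,0,0,0,-0.025,1],[0,0,0,0,0,-0.047,1],[0,0,0,0,0,-0.047,1],[0,0,0,-0.0008,0.01,-0.047,1],[0,0,0,-0.0016,0.02,-0.047,1],[0,0,0,-0.0029,0.035,-0.047,1],[0,0,0,-0.0041,0.05,-0.047,1],[0,0,0,-0.0041,0.05,-0.047,1]]
  ]
}}

```text
time: 2.65
position: [0.5617, -0.177, 0.0266]
tool_rot: [0.521, -0.479, 0.478, -0.52]
ft_force: [0.5, 0.6, -0.0]
grip_width: 0.0005
```

```bash
python3 n.py "(-.12,-.0455,.024)"  "(-.105,-.045,.024)" ; python3 - <<'E'
from h import *
a=camera('scene')[:,:,::-1]
cv2.imwrite('pics/b2.png',cv2.resize(a[190:390,180:520],None,fx=2.2,fy=2.2))
cv2.imwrite('pics/b3.png',camera('wrist')[:,:,::-1])
E
```

```text
t 2.65 p [ 0.5617 -0.177   0.0266] rack [[-0.2026 -0.0475  0.0266]] F [ 0.5  0.6 -0. ] w 0.0005
rot [-0.   -0.07 -0.08] q [-0.49  0.76  1.66 -0.    0.73 -0.58]
(-.12,-.0455,.024) [-0.0088  0.0822 -0.0026]
(-.105,-.045,.024) [-0.0105  0.0971 -0.0026]
```

View pics/b2.png

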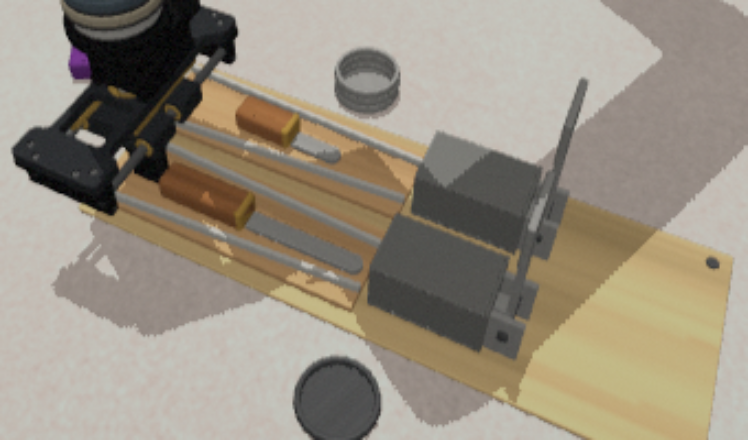

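View pics/b3.png

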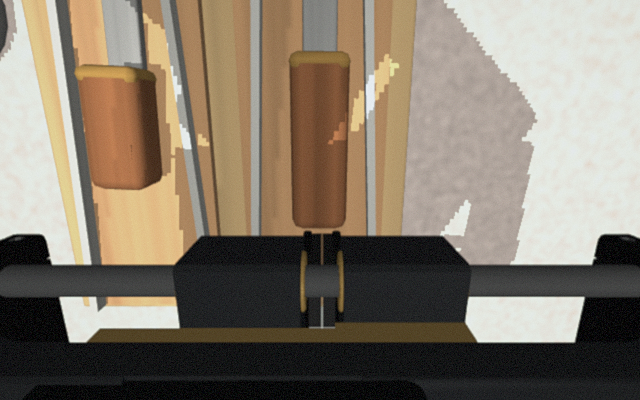

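Emit:
{"name": "jog_arm", "arguments": {
  "increments": [
    [[0,0,0,-0.001,0.012,-0.002,1],[0,0,0,-0.0024,0.024,-0.002,1],[0,0,0,-0.0037,0.036,-0.002,1],[0,0,0,-0.005,0.048,-0.002,1],[0,0,0,-0.0064,0.06,-0.002,1],[0,0,0,-0.0077,0.072,-0.002,1],[0,0,0,-0.0088,0.082,-0.002,1],[0,0,0,-0.0088,0.082,-0.002,1]]
  ]
}}

```text
time: 3.55
position: [0.5532, -0.0954, 0.0244]
tool_rot: [0.521, -0.479, 0.478, -0.52]
ft_force: [-0.2, 0.2, 0.3]
grip_width: 0.0003
```

```bash
python3 n.py "(-.12,-.0455,.024)"  "(-.1,-.045,.024)" ; python3 - <<'E'
from h import *
a=camera('scene')[:,:,::-1]
cv2.imwrite('pics/c2.png',cv2.resize(a[190:390,180:520],None,fx=2.2,fy=2.2))
cv2.imwrite('pics/c3.png',camera('wrist')[:,:,::-1])
E
```

```text
t 3.55 p [ 0.5532 -0.0954  0.0244] rack [[-0.1205 -0.0457  0.0244]] F [-0.2  0.2  0.3] w 0.0003
rot [ 0.04 -0.05 -0.12] q [-0.37  0.74  1.73 -0.    0.67 -0.45]
(-.12,-.0455,.024) [-0.0002  0.0005 -0.0004]
(-.1,-.045,.024) [-0.0023  0.0204 -0.0004]
```

View pics/c2.png

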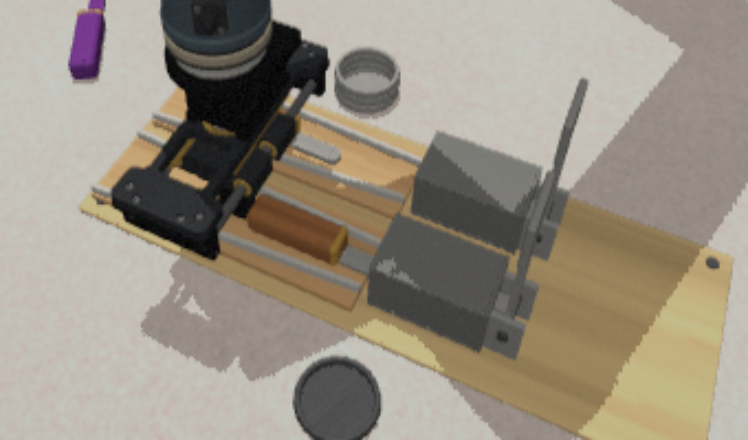

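View pics/c3.png

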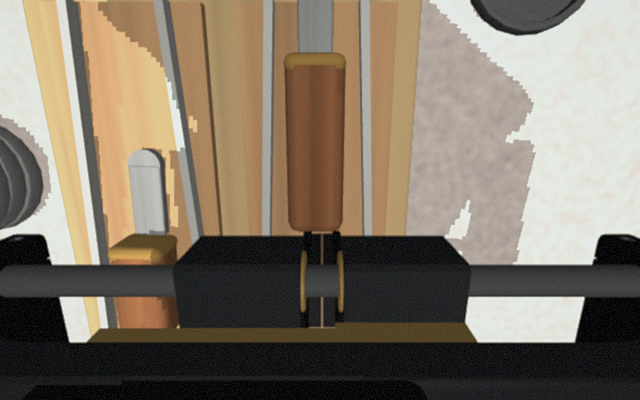

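Emit:
{"name": "jog_arm", "arguments": {
  "increments": [
    [[0,0,0,-0.0003,0.003,0,1],[0,0,0,-0.0006,0.006,0,1],[0,0,0,-0.001,0.01,0,1],[0,0,0,-0.0013,0.013,0,1],[0,0,0,-0.0016,0.016,0,1],[0,0,0,-0.0016,0.016,0,1]]
  ]
}}

```text
time: 4.25
position: [0.5522, -0.0804, 0.0245]
tool_rot: [0.521, -0.478, 0.479, -0.52]
ft_force: [0.3, 0.5, 0.4]
grip_width: 0.0004
```

```bash
python3 n.py  "(-.1,-.045,.024)"
```

```text
t 4.25 p [ 0.5522 -0.0804  0.0245] rack [[-0.1056 -0.0459  0.0245]] F [0.3 0.5 0.4] w 0.0004
rot [ 0.07  0.01 -0.07] q [-0.34  0.74  1.74 -0.    0.66 -0.43]
(-.1,-.045,.024) [-0.0014  0.0055 -0.0005]
```

Emit:
{"name": "jog_arm", "arguments": {
  "increments": [
    [[0,0,0,-0.0002,0.002,0,1],[0,0,0,-0.0003,0.004,0,1],[0,0,0,-0.0005,0.006,0,1],[0,0,0,-0.0006,0.007,0,1]]
  ]
}}

```text
time: 4.65
position: [0.5535, -0.0754, 0.025]
tool_rot: [0.521, -0.476, 0.481, -0.521]
ft_force: [0.7, -8.6, 0.4]
grip_width: 0.0007
```

```bash
python3 n.py  "(-.1,-.045,.024)"; python3 - <<'E'
from h import *
cv2.imwrite('pics/d3.png',camera('wrist')[:,:,::-1])
a=camera('scene')[:,:,::-1]
cv2.imwrite('pics/d2.png',cv2.resize(a[190:390,180:520],None,fx=2.2,fy=2.2))
E
```

```text
t 4.65 p [ 0.5535 -0.0754  0.025 ] rack [[-0.1007 -0.0476  0.025 ]] F [ 0.7 -8.6  0.4] w 0.0007
rot [ 0.29  0.24 -0.17] q [-0.33  0.74  1.74 -0.01  0.66 -0.41]
(-.1,-.045,.024) [-0.0026  0.0004 -0.001 ]
```

View pics/d2.png

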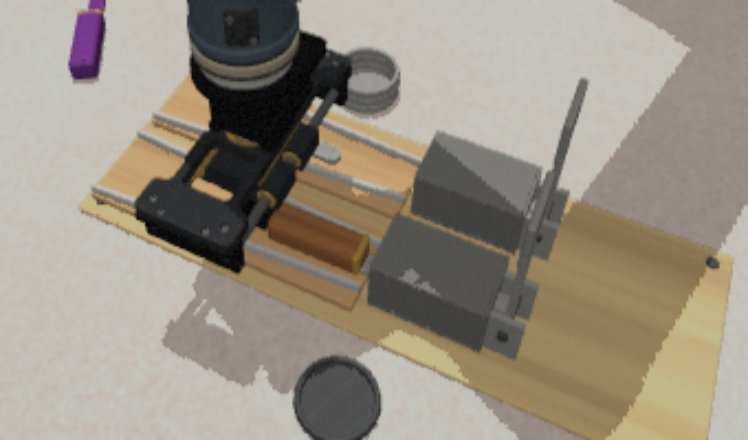

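View pics/d3.png

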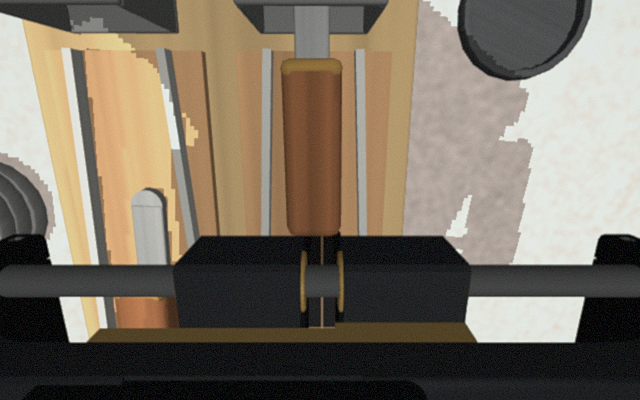

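```bash
python3 - <<'E'
from h import *
for uv in [(312,62),(312,72)]: print(w2r(back('wrist',uv,.036),T))
print(w2r(back('wrist',(312,235),.024),T),w2r(back('wrist',(315,51),.012),T), 'lane end should be -.004')
E
```

```text
[[-0.01043297 -0.04366495  0.036     ]]
[[-0.01429092 -0.04365027  0.036     ]]
[[-0.09100452 -0.04308216  0.024     ]] [[-0.00298627 -0.04455464  0.012     ]] lane end should be -.004
```

Emit:
{"name": "jog_arm", "arguments": {
  "increments": [
    [[0,0,0,0.0005,-0.012,0,1],[0,0,0,0.0005,-0.012,0.04,1],[0,0,0,0.0005,-0.012,0.085,1],[0,0,0,0.0005,-0.012,0.13,1],[0,0,0,0.0005,-0.012,0.17,1],[0,0,0,0.0005,-0.012,0.19,1],[0,0,0,0.0005,-0.012,0.19,1]]
  ]
}}

```text
time: 5.45
position: [0.5559, -0.0884, 0.2185]
tool_rot: [-0.52, 0.474, -0.483, 0.522]
ft_force: [-0.0, -0.1, -1.2]
grip_width: 0.0004
```

```bash
python3 n.py  "(.075,-.045,.21)" "(.075,-.045,.142)"; python3 - <<'E'
from h import *
cv2.imwrite('pics/e3.png',camera('wrist')[:,:,::-1])
a=camera('scene')[:,:,::-1]
cv2.imwrite('pics/e2.png',cv2.resize(a[190:390,180:520],None,fx=2.2,fy=2.2))
E
```

```text
t 5.45 p [ 0.5559 -0.0884  0.2185] rack [[-0.1138 -0.049   0.2185]] F [-0.  -0.1 -1.2] w 0.0004
rot [ 0.4   0.65 -0.13] q [-0.35  0.44  1.6  -0.    1.08 -0.44]
(.075,-.045,.21) [-0.0195  0.1878 -0.0085]
(.075,-.045,.142) [-0.0195  0.1878 -0.0765]
```

View pics/e3.png

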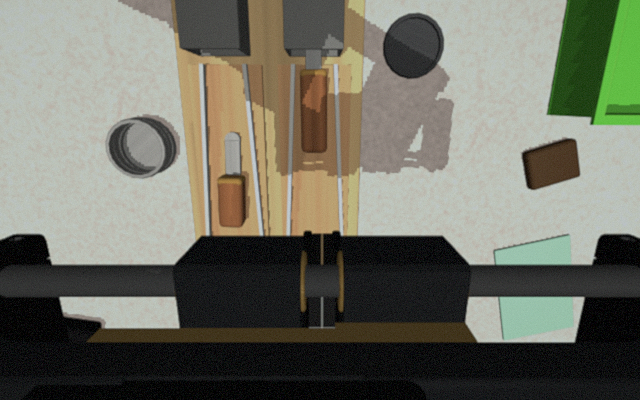

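```bash
python3 - <<'E'
from h import *
c=camera_info('wrist');C=-c['R'].T@c['t'];print(w2r(C,T)-w2r(get_obs()['position'],T), c['R'][2])
E
```

```text
[[0.07392084 0.00044241 0.16151914]] [ 0.02589989 -0.26608765 -0.96360083]
```

Emit:
{"name": "jog_arm", "arguments": {
  "increments": [
    [[0.4,0.6,0,-0.003,0.03,0,1],[0.4,0.6,0,-0.007,0.07,0,1],[0.4,0.6,0,-0.011,0.11,0,1],[0.4,0.6,0,-0.015,0.15,0,1],[0.4,0.6,0,-0.0185,0.178,0,1],[0.4,0.6,0,-0.0185,0.178,-0.035,1],[0.4,0.6,0,-0.0185,0.178,-0.076,1],[0.4,0.6,0,-0.0185,0.178,-0.076,1]]
  ]
}}

```text
time: 6.35
position: [0.5288, 0.091, 0.1322]
tool_rot: [0.526, -0.485, 0.471, -0.516]
ft_force: [-0.7, 0.2, -0.1]
grip_width: 0.0004
```

```bash
python3 n.py  "(.075,-.045,.142)"; python3 - <<'E'
from h import *
cv2.imwrite('pics/f3.png',camera('wrist')[:,:,::-1])
a=camera('scene')[:,:,::-1]
cv2.imwrite('pics/f2.png',cv2.resize(a[190:390,180:520],None,fx=2.2,fy=2.2))
E
```

```text
t 6.35 p [0.5288 0.091  0.1322] rack [[ 0.0672 -0.0367  0.1322]] F [-0.7  0.2 -0.1] w 0.0004
rot [-0.19 -1.34 -0.17] q [-0.04  0.55  1.72  0.    0.9  -0.13]
(.075,-.045,.142) [0.0076 0.0085 0.0098]
```

View pics/f3.png

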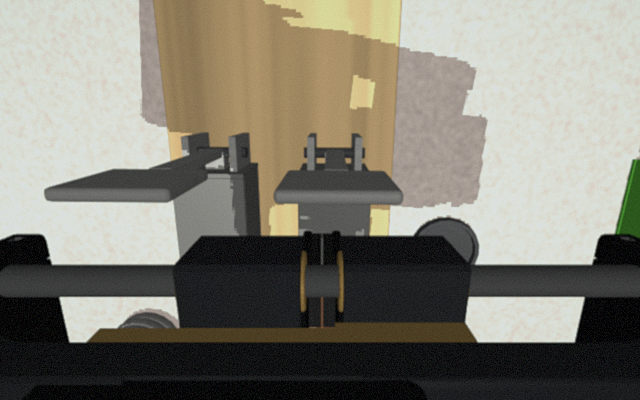

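View pics/f2.png

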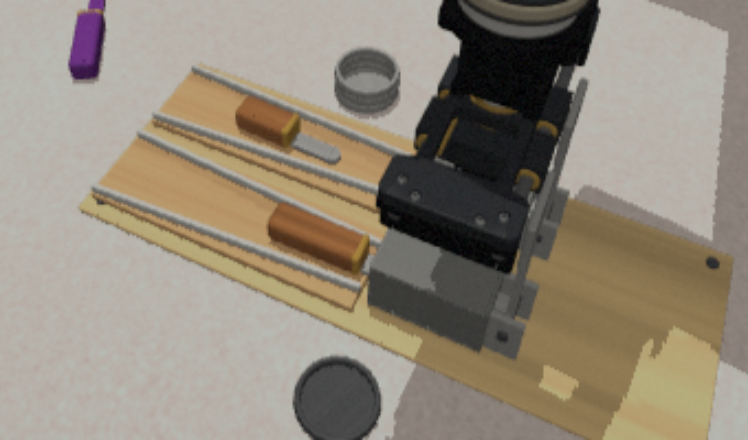

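Emit:
{"name": "jog_arm", "arguments": {
  "increments": [
    [[-0.2,-1.3,0,0.008,0.004,0.01,1],[-0.2,-1.3,0,0.009,0.008,0.01,1],[-0.2,-1.3,0,0.0095,0.0085,0.01,1],[-0.2,-1.3,0,0.0095,0.0085,0.01,1]]
  ]
}}

```text
time: 6.85
position: [0.5435, 0.0992, 0.1482]
tool_rot: [-0.518, 0.475, -0.482, 0.524]
ft_force: [-0.3, -0.5, -0.4]
grip_width: 0.0003
```

```bash
cat > pth.py <<'E'
from h import *
import sys
a0,a1,st_,d,r=map(float,sys.argv[1:6])
o,R=st();z=-np.array([-np.sin(T[2]),np.cos(T[2]),0]);y=np.array([0,0,-1.]);D=np.c_[np.cross(y,z),y,z]
print('rot',np.degrees(Ro.from_matrix(D@R.T).as_rotvec()).round(2),'q',o['q'].round(2))
for th in np.arange(a0,a1+.1,st_):
    t=np.radians(th);u=np.array([np.sin(t),np.cos(t)]);n=np.array([-np.cos(t),np.sin(t)])
    P=np.array([.105,.033])+r*u+(.003-d)*n
    W=r2w([P[0]-.008,-.046,P[1]],T)[0]-o['position'];print(th,W.round(4).tolist())
E
python3 pth.py 0 45 5 .004 .112;
```

```text
t 6.85 p [0.5435 0.0992 0.1482] rack [[ 0.0741 -0.0521  0.1482]] F [-0.3 -0.5 -0.4] w 0.0003
rot [ 0.03  0.73 -0.14] q [-0.02  0.53  1.7  -0.    0.9  -0.11]
0.0 [-0.008, 0.0233, -0.0032]
5.0 [-0.0088, 0.033, -0.0037]
10.0 [-0.0096, 0.0426, -0.005]
15.0 [-0.0104, 0.0521, -0.0072]
20.0 [-0.0111, 0.0614, -0.0103]
25.0 [-0.0119, 0.0704, -0.0141]
30.0 [-0.0126, 0.079, -0.0187]
35.0 [-0.0133, 0.0871, -0.024]
40.0 [-0.0139, 0.0948, -0.03]
45.0 [-0.0145, 0.1019, -0.0367]
```

Emit:
{"name": "jog_arm", "arguments": {
  "increments": [
    [[0,0.5,0,-0.006,0.012,-0.003,1],[0,0.5,0,-0.008,0.023,-0.003,1],[0,0.5,0,-0.009,0.033,-0.004,1],[0,0.5,0,-0.0095,0.0425,-0.005,1],[0,0.5,0,-0.0105,0.052,-0.007,1],[0,0.5,0,-0.011,0.0615,-0.0105,1],[0,0.5,0,-0.012,0.07,-0.014,1],[0,0.5,0,-0.0125,0.079,-0.0185,1]]
  ]
}}

```text
time: 7.65
position: [0.5307, 0.1783, 0.1292]
tool_rot: [-0.521, 0.477, -0.48, 0.521]
ft_force: [0.3, -4.7, -0.8]
grip_width: 0.0002
```

```bash
python3 pth.py 30 70 5 .005 .112;python3 - <<'E'
from h import *
cv2.imwrite('pics/g3.png',camera('wrist')[:,:,::-1])
a=camera('scene')[:,:,::-1]
cv2.imwrite('pics/g2.png',cv2.resize(a[190:390,180:520],None,fx=2.2,fy=2.2))
E
```

```text
t 7.65 p [0.5307 0.1783 0.1292] rack [[ 0.1541 -0.0458  0.1292]] F [ 0.3 -4.7 -0.8] w 0.0002
rot [ 0.12  0.19 -0.19] q [ 0.13  0.57  1.69 -0.    0.89  0.04]
30.0 [0.0002, 0.0007, -0.0002]
35.0 [-0.0005, 0.0088, -0.0056]
40.0 [-0.0011, 0.0164, -0.0117]
45.0 [-0.0017, 0.0235, -0.0184]
50.0 [-0.0022, 0.0299, -0.0257]
55.0 [-0.0027, 0.0357, -0.0336]
60.0 [-0.0031, 0.0408, -0.0419]
65.0 [-0.0035, 0.0451, -0.0507]
70.0 [-0.0038, 0.0487, -0.0598]
```

View pics/g3.png

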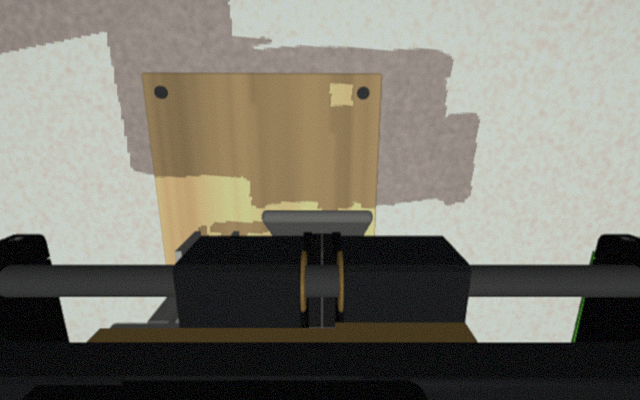

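View pics/g2.png

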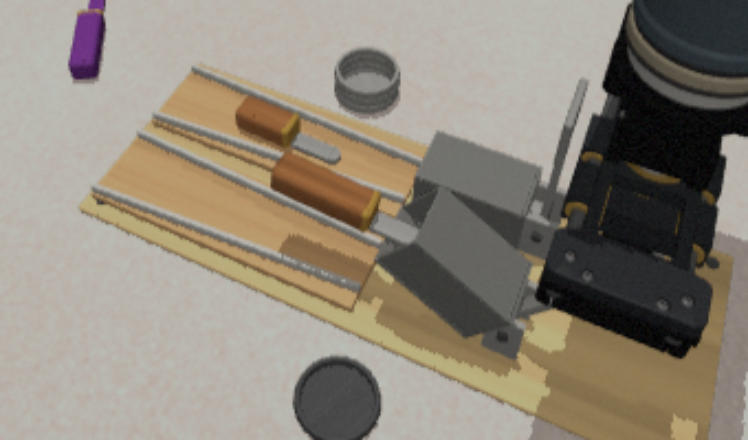

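Emit:
{"name": "jog_arm", "arguments": {
  "increments": [
    [[0,0,0,-0.0005,0.009,-0.0055,1],[0,0,0,-0.001,0.0165,-0.0117,1],[0,0,0,-0.0017,0.0235,-0.0185,1],[0,0,0,-0.0022,0.03,-0.0257,1],[0,0,0,-0.0027,0.0357,-0.0336,1],[0,0,0,-0.003,0.041,-0.042,1],[0,0,0,-0.0035,0.045,-0.0507,1],[0,0,0,-0.0038,0.0487,-0.06,1]]
  ]
}}

```text
time: 8.55
position: [0.5266, 0.2287, 0.0683]
tool_rot: [-0.52, 0.477, -0.479, 0.522]
ft_force: [0.2, -2.8, 2.4]
grip_width: 0.0004
```

```bash
python3 pth.py 70 95 5 .005 .112;python3 - <<'E'
from h import *
a=camera('scene')[:,:,::-1]
cv2.imwrite('pics/h2.png',cv2.resize(a[150:390,180:520],None,fx=2.2,fy=2.2))
E
```

```text
t 8.55 p [0.5266 0.2287 0.0683] rack [[ 0.2047 -0.0458  0.0683]] F [ 0.2 -2.8  2.4] w 0.0004
rot [-0.02  0.16 -0.2 ] q [ 0.22  0.68  1.69 -0.    0.78  0.13]
70.0 [0.0004, -0.0017, 0.0011]
75.0 [0.0002, 0.001, -0.0083]
80.0 [-0.0, 0.003, -0.0178]
85.0 [-0.0001, 0.0041, -0.0275]
90.0 [-0.0001, 0.0043, -0.0373]
95.0 [-0.0001, 0.0037, -0.0471]
```

View pics/h2.png

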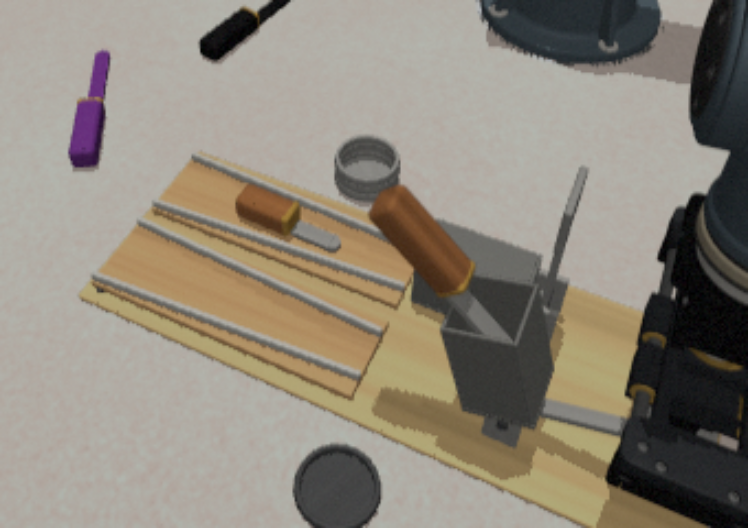

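Emit:
{"name": "jog_arm", "arguments": {
  "increments": [
    [[0,0,0,0,0.001,-0.008,1],[0,0,0,0,0.003,-0.016,1],[0,0,0,0,0.004,-0.024,1],[0,0,0,0,0.004,-0.032,1],[0,0,0,0,0.004,-0.037,1],[0,0,0,0,0.004,-0.04,1],[0,0,0,0,0.004,-0.04,1]]
  ]
}}

```text
time: 9.3
position: [0.5263, 0.2341, 0.0353]
tool_rot: [-0.519, 0.478, -0.479, 0.522]
ft_force: [-13.6, -1.7, 60.2]
grip_width: 0.0009
```

```bash
python3 pth.py 90 90 5 .005 .112;python3 - <<'E'
from h import *
a=camera('scene')[:,:,::-1]
cv2.imwrite('pics/i2.png',cv2.resize(a[150:390,180:520],None,fx=2.2,fy=2.2))
cv2.imwrite('pics/i3.png',camera('top')[:,:,::-1])
E
```

```text
t 9.3 p [0.5263 0.2341 0.0353] rack [[ 0.2101 -0.0459  0.0353]] F [-13.6  -1.7  60.2] w 0.0009
rot [-0.12  0.24 -0.2 ] q [0.22 0.73 1.69 0.   0.71 0.14]
90.0 [0.0001, -0.001, -0.0043]
```

View pics/i2.png

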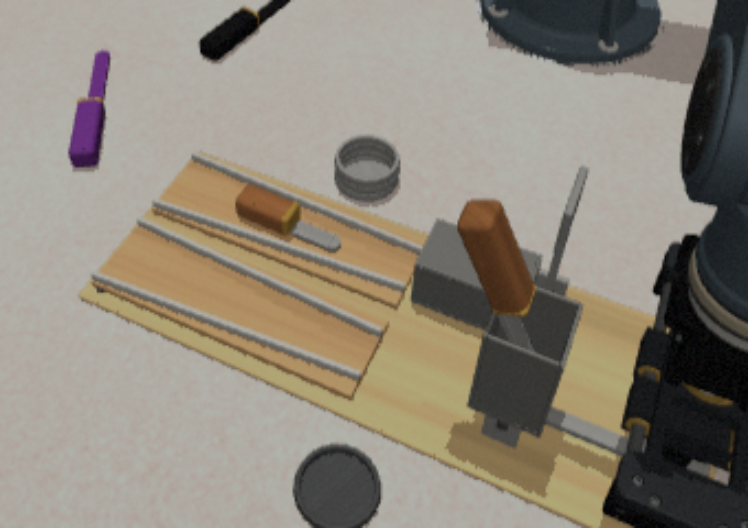

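View pics/i3.png

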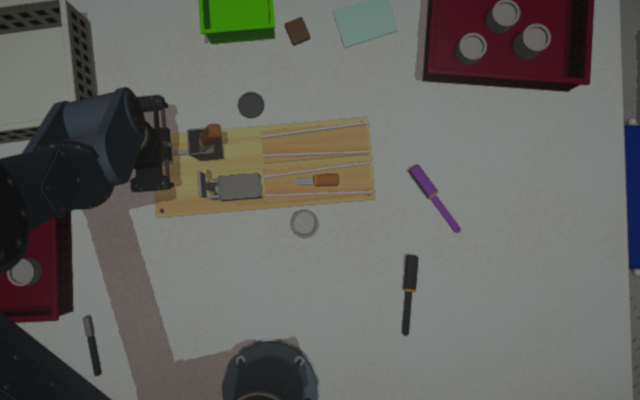

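Emit:
{"name": "jog_arm", "arguments": {
  "increments": [
    [[0,0,0,0,0.002,0.01,1],[0,0,0,-0.001,0.015,0.03,1],[0,0,0,-0.003,0.035,0.06,1],[0,0,0,-0.004,0.055,0.1,1],[0,0,0,-0.004,0.055,0.13,1],[0,0,0,-0.004,0.055,0.13,1]]
  ]
}}

```text
time: 10.0
position: [0.5252, 0.2908, 0.1692]
tool_rot: [-0.517, 0.475, -0.48, 0.526]
ft_force: [1.3, 0.0, 0.3]
grip_width: 0.0005
```

```bash
python3 n.py;python3 - <<'E'
from h import *
a=camera('scene')[:,:,::-1]
cv2.imwrite('pics/j2.png',cv2.resize(a[220:380,360:520],None,fx=4,fy=3.7))
cv2.imwrite('pics/j3.png',cv2.resize(camera('top')[100:220,140:300,::-1],None,fx=5,fy=5))
E
```

```text
t 10.0 p [0.5252 0.2908 0.1692] rack [[ 0.2667 -0.0496  0.1692]] F [1.3 0.  0.3] w 0.0005
rot [-0.3   0.79 -0.26] q [0.32 0.55 1.56 0.   1.01 0.23]
```

View pics/j2.png

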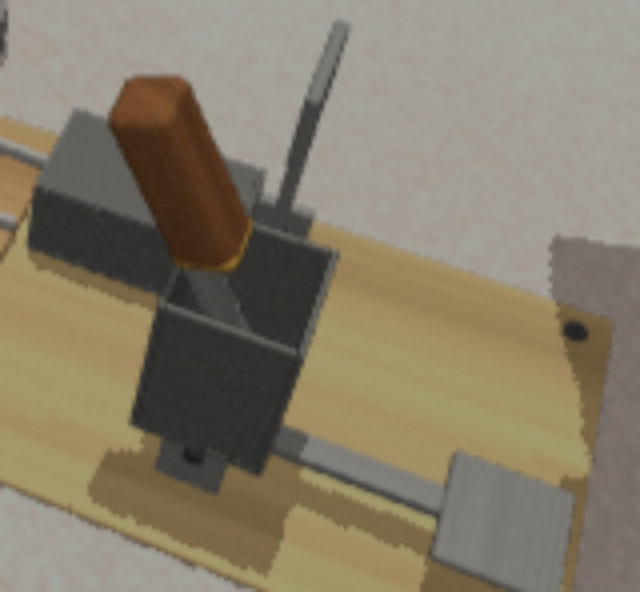

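View pics/j3.png

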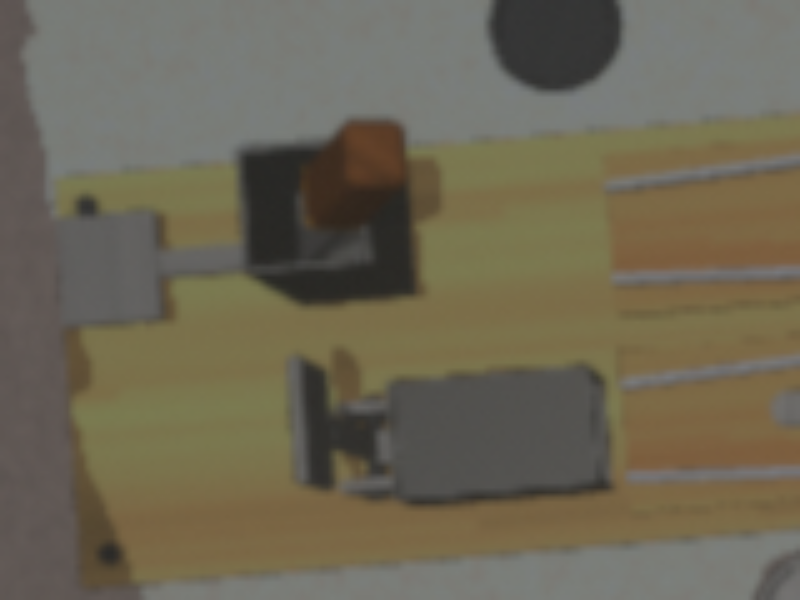

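```bash
python3 - <<'E'
from h import *
def tri(a,b):
    P=[];
    for n in('scene','top'):
        c=camera_info(n);P.append(c['K']@np.c_[c['R'],c['t']])
    X=cv2.triangulatePoints(P[0],P[1],np.array(a,float).reshape(2,1),np.array(b,float).reshape(2,1)).ravel();return X[:3]/X[3]
s=lambda u,v:(u/4+359.6,v/3.7+219.6)
t=lambda u,v:(u/5+139.6,v/5+99.6)
B=tri(s(150,100),t(374,153));b=w2r(B,T)[0]
print('butt',b, proj('scene',B),s(150,100),proj('top',B),t(374,153))
# tilt from length 0.18: tip at floor z ~.052
tip_floor=.033+.019
print('floor z guess',tip_floor,'lean from height',np.arccos(np.clip((b[2]-tip_floor)/.18,-1,1)))
# tip assumed anywhere in the pot
for dx in(-.02,0,.02):
  for dy in (-.015,0,.015):
    v=b-np.array([.105+dx,-.045+dy,.054]);print(dx,dy,np.linalg.norm(v).round(4),np.arctan2(np.hypot(v[0],v[1]),v[2]).round(3))
E
```

```text
butt [ 0.05830225 -0.04498684  0.21327444] [[396.87680244 246.6290605 ]] (397.1, 246.62702702702703) [[214.29311894 130.244941  ]] (214.39999999999998, 130.2)
floor z guess 0.052000000000000005 lean from height 0.46018779947557076
-0.02 -0.015 0.1622 0.19
-0.02 0 0.1615 0.166
-0.02 0.015 0.1622 0.19
0 -0.015 0.1667 0.299
0 0 0.166 0.285
0 0.015 0.1667 0.299
0.02 -0.015 0.1733 0.405
0.02 0 0.1727 0.397
0.02 0.015 0.1733 0.405
```

```bash
python3 - <<'E'
from h import *
a=np.mean([camera('scene').astype(float) for _ in range(3)],0)[:,:,::-1]
b=np.mean([camera('top').astype(float) for _ in range(3)],0)[:,:,::-1]
cv2.imwrite('pics/k2.png',cv2.resize(np.clip(a[235:335,380:460]*1.3,0,255).astype('uint8'),None,fx=6,fy=6,interpolation=cv2.INTER_CUBIC))
cv2.imwrite('pics/k3.png',cv2.resize(np.clip(b[115:170,180:240]*1.6,0,255).astype('uint8'),None,fx=10,fy=10,interpolation=cv2.INTER_CUBIC))
E
```

```text
(no output)
```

View pics/k2.png

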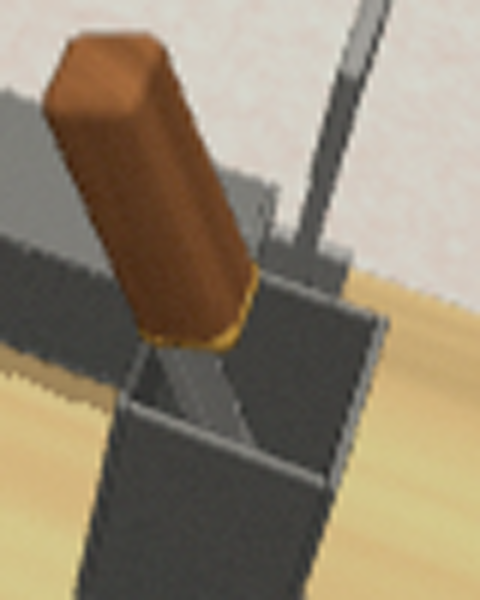

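View pics/k3.png

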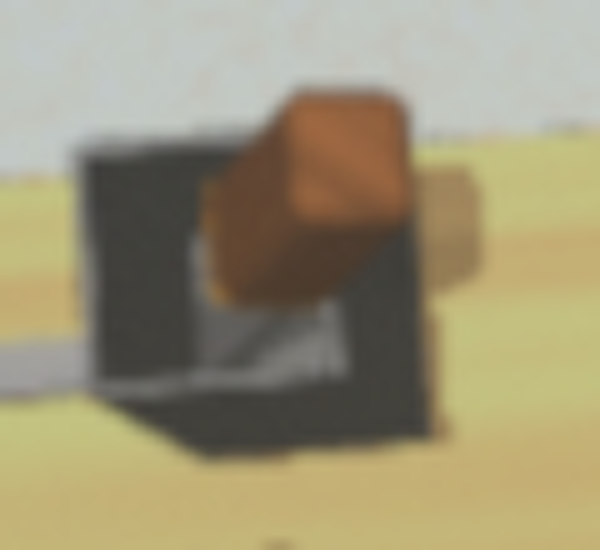

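```bash
cat > ov.py <<'E'
from h import *
from scipy.optimize import least_squares
# scraper local: x axis tip->+; tip at origin along; local coords: s from tip (0..180) , w lateral, h height above underside
def scr(p,al,be,tip):  # pts (s,w,h) ; al lean to -x, be lean in y; tip = rack pos of tip underside point
    ax=np.array([-np.sin(al),np.sin(be)*np.cos(al),np.cos(al)*np.cos(be)])
    up=np.array([np.cos(al),0,np.sin(al)]);up-=ax*(ax@up);up/=np.linalg.norm(up)
    w=np.cross(up,ax)
    p=np.atleast_2d(p);return tip+p[:,:1]*ax+p[:,1:2]*w+p[:,2:3]*up
s=lambda u,v:np.array((u/6+380-.42,v/6+235-.42)); t=lambda u,v:np.array((u/10+180-.45,v/10+115-.45))
if __name__=='__main__':
    # pot rim check: upright rim outer corners rack: x .105-.026.. .105+.026, z=.138
    for zt in (.138,):
        q=[[.105+i,-.045+j,zt] for i,j in((.026,-.026),(.026,.026),(-.026,.026),(-.026,-.026))]
        print('scene',((proj('scene',r2w(q,T))+.42-[380,235])*6).round(0).tolist());print('top',((proj('top',r2w(q,T))+.45-[180,115])*10).round(0).tolist())
    for al in (.38,.44,.5):
        tipx=.105+.023-.006*np.cos(al)
        pts=scr([[.18,i,j] for i,j in((-.013,0),(.013,0),(.013,.024),(-.013,.024))]+[[.1,i,j] for i,j in((-.013,0),(.013,0),(.013,.024),(-.013,.024))],al,0,np.array([tipx,-.045,.052]))
        W=r2w(pts,T);print(al);print(((proj('scene',W)+.42-[380,235])*6).round(0).tolist());print(((proj('top',W)+.45-[180,115])*10).round(0).tolist())
E
python3 ov.py
```

```text
scene [[341.0, 485.0], [395.0, 308.0], [182.0, 230.0], [116.0, 396.0]]
top [[62.0, 139.0], [79.0, 396.0], [338.0, 374.0], [320.0, 117.0]]
0.38
[[114.0, 10.0], [76.0, 92.0], [183.0, 100.0], [218.0, 16.0], [196.0, 262.0], [163.0, 345.0], [265.0, 359.0], [295.0, 273.0]]
[[360.0, 219.0], [350.0, 78.0], [216.0, 78.0], [226.0, 220.0], [294.0, 306.0], [285.0, 177.0], [161.0, 177.0], [170.0, 308.0]]
0.44
[[70.0, 9.0], [31.0, 90.0], [134.0, 93.0], [170.0, 10.0], [173.0, 259.0], [140.0, 343.0], [238.0, 352.0], [269.0, 266.0]]
[[418.0, 219.0], [408.0, 79.0], [277.0, 77.0], [287.0, 219.0], [323.0, 306.0], [314.0, 177.0], [193.0, 175.0], [202.0, 306.0]]
0.5
[[27.0, 10.0], [-13.0, 90.0], [85.0, 88.0], [123.0, 6.0], [150.0, 259.0], [117.0, 341.0], [212.0, 346.0], [243.0, 261.0]]
[[475.0, 220.0], [464.0, 81.0], [337.0, 76.0], [347.0, 218.0], [352.0, 306.0], [343.0, 177.0], [224.0, 174.0], [233.0, 305.0]]
```

```bash
python3 - <<'E'
from h import *
# plate corners: predicted for several hinge angles, scene crop j2 & compare (445,450),(575,490),(432,555),(560,~598)
for th in (90,87,84):
    t=np.radians(th);q=[]
    for r,y in((.091,-.07),(.091,-.02),(.135,-.02),(.135,-.07)):
        q.append([.105+r*np.sin(t)-.003*np.cos(t),y,.033+r*np.cos(t)+.003*np.sin(t)])
    pr=proj('scene',r2w(q,T));print(th,((pr-[359.6,219.6])*[4,3.7]).round(0).tolist())
    # mouth rim
    q=[[.105+.105*-np.cos(t)+i*np.sin(t),-.045+j,.033+.105*np.sin(t)+i*np.cos(t)] for i,j in((.026,-.026),(.026,.026),(-.026,-.026))]
    pr=proj('scene',r2w(q,T));print('  rim',((pr-[359.6,219.6])*[4,3.7]).round(0).tolist())
    pr=proj('top',r2w(q,T));print('  rimtop',((pr-[139.6,99.6])*5).round(0).tolist())
E
```

```text
90 [[433.0, 557.0], [458.0, 449.0], [578.0, 494.0], [560.0, 607.0]]
  rim [[307.0, 354.0], [343.0, 245.0], [157.0, 300.0]]
  rimtop [[231.0, 144.0], [239.0, 273.0], [360.0, 133.0]]
87 [[436.0, 551.0], [461.0, 443.0], [583.0, 485.0], [565.0, 599.0]]
  rim [[291.0, 346.0], [328.0, 238.0], [141.0, 296.0]]
  rimtop [[243.0, 142.0], [252.0, 271.0], [374.0, 133.0]]
84 [[437.0, 545.0], [462.0, 437.0], [587.0, 476.0], [569.0, 590.0]]
  rim [[275.0, 339.0], [313.0, 231.0], [126.0, 294.0]]
  rimtop [[257.0, 141.0], [266.0, 270.0], [388.0, 133.0]]
```

```bash
cat > lean.py <<'E'
from h import *
from scipy.ndimage import map_coordinates
def mean(n,k=4): return np.mean([camera(n).astype(float) for _ in range(k)],0)
def edge(img,p0,p1,hw=4,N=40,trim=.12):
    p0=np.array(p0,float);p1=np.array(p1,float);d=p1-p0;n=np.array([-d[1],d[0]])/np.linalg.norm(d)
    off=np.arange(-hw,hw+.01,.1);P=[]
    for f in np.linspace(trim,1-trim,N):
        q=p0+f*d;xy=q[:,None]+n[:,None]*off
        pr=np.stack([map_coordinates(img[:,:,c],[xy[1],xy[0]],order=1) for c in range(3)])
        g=np.abs(np.gradient(pr,axis=1)).sum(0);g=np.convolve(g,np.ones(10)/10,'same')
        g[:5]=0;g[-5:]=0;i=g.argmax();w=g[max(0,i-12):i+13];o=(off[max(0,i-12):i+13]*w).sum()/w.sum();P.append(q+n*o)
    P=np.array(P)
    vx,vy,x,y=cv2.fitLine(P.astype(np.float32),cv2.DIST_HUBER,0,.01,.01).ravel();r=(P-[x,y])@np.array([-vy,vx])
    return np.array([x,y]),np.array([vx,vy]),np.std(r)
def planeN(n,x,v,c=None):
    c=c or camera_info(n);Ki=np.linalg.inv(c['K']);a=Ki@np.r_[x,1];b=Ki@np.r_[x+v*20,1];m=np.cross(a,b);return c['R'].T@(m/np.linalg.norm(m))
E
python3 - <<'E'
from lean import *
S=mean('scene');U=mean('top')
s=lambda u,v:np.array((u/6+380-.42,v/6+235-.42)); t=lambda u,v:np.array((u/10+180-.45,v/10+115-.45))
L=[('scene',S,s(48,118),s(138,332)),('scene',S,s(163,50),s(250,262)),('top',U,t(292,95),t(208,182)),('top',U,t(395,222),t(325,300))]
Ns=[]
for n,I,a,b in L:
    x,v,r=edge(I,a,b,hw=3 if n=='scene' else 2.5);print(n,v,round(r,3));Ns.append(planeN(n,x,v))
Ns=np.array(Ns)
def lean(M):
    d=np.linalg.svd(M)[2][-1];d*=np.sign(d[2]);c,s_=np.cos(T[2]),np.sin(T[2]);return np.arccos(d[2]),(c*d[0]+s_*d[1]),(-s_*d[0]+c*d[1]),M@d
print(lean(Ns))
for i in range(4): print(i,lean(np.delete(Ns,i,0))[:3])
E
```

```text
scene [0.4081054  0.91293484] 0.145
scene [0.3875452 0.9218507] 0.159
top [ 0.83851296 -0.54488164] 0.377
top [ 0.42848694 -0.903548  ] 0.618
(np.float64(0.42943467785893624), np.float64(-0.41635665823042467), np.float64(-0.00042718625678881544), array([-0.01926429, -0.02863788, -0.08843494,  0.10008706]))
0 (np.float64(0.41748420347864545), np.float64(-0.40524357243807074), np.float64(0.013307739440369601))
1 (np.float64(0.4113430870352934), np.float64(-0.39945707022894184), np.float64(0.01751192024128318))
2 (np.float64(0.3958468586750554), np.float64(-0.36760640257207183), np.float64(-0.11638276625745983))
3 (np.float64(0.5025966663482899), np.float64(-0.47795569167461044), np.float64(0.05996546092920679))
```

```bash
python3 - <<'E'
from lean import *
S=mean('scene',6)
s=lambda u,v:np.array((u/6+380-.42,v/6+235-.42))
c,s_=np.cos(T[2]),np.sin(T[2])
for by in (-.03,0,.03):
  out=[]
  for a,b in ((s(48,118),s(138,332)),(s(163,50),s(250,262)),(s(105,118),s(0,0))):
    if b[0]<381: continue
    x,v,r=edge(S,a,b,hw=2.5);n=planeN('scene',x,v);nr=np.array([c*n[0]+s_*n[1],-s_*n[0]+c*n[1],n[2]])
    # -sin a nx + by ny + cos a nz=0
    from scipy.optimize import brentq
    out.append(brentq(lambda a:-np.sin(a)*nr[0]+by*nr[1]+np.cos(a)*nr[2],-.2,1))
  print(by,out)
# verify method on vertical pot edges (should be 0): left front vertical edge from k2 (120,405)->(78,595); right (328,490)->(300,590)
full=[(s(122,410),s(78,600)),(s(328,492),s(268,700))]
for a,b in full:
    x,v,r=edge(S,a,b,hw=2.5);n=planeN('scene',x,v);nr=np.array([c*n[0]+s_*n[1],-s_*n[0]+c*n[1],n[2]]);print('pot edge',r,np.arctan2(nr[2],nr[0]),np.arctan(nr[2]/nr[0]))
E
```

```text
-0.03 [0.433666844889515, 0.4441759574955616]
0 [0.45548475328306254, 0.46305459742621446]
0.03 [0.47730266167643937, 0.48193323735670307]
pot edge 0.10504258833796899 -0.001049337775439552 -0.001049337775439552
pot edge 0.19431973305689632 -0.00114016936579598 -0.00114016936579598
```

```bash
python3 n.py "(.267,-.045,.30)" "(.067,-.045,.30)" "(.067,-.045,.178)"
```

```text
t 11.1 p [0.5223 0.2891 0.1653] rack [[ 0.2652 -0.0465  0.1653]] F [-0.5  0.3  0.5] w 0.0006
rot [-0.13  0.27 -0.2 ] q [0.32 0.56 1.56 0.   1.01 0.23]
(.267,-.045,.30) [-0.0016  0.0016  0.1347]
(.067,-.045,.30) [ 0.0148 -0.1977  0.1347]
(.067,-.045,.178) [ 0.0148 -0.1977  0.0127]
```

Emit:
{"name": "jog_arm", "arguments": {
  "increments": [
    [[0,0,0,0,0,0.045,1],[0,0,0,0,0,0.09,0],[0,0,0,0,0,0.135,-1],[0,0,0,0.003,-0.045,0.135,-1],[0,0,0,0.007,-0.09,0.135,-1],[0,0,0,0.011,-0.135,0.135,-1],[0,0,0,0.0148,-0.18,0.135,-1],[0,0,0,0.0148,-0.198,0.135,-1]]
  ]
}}

```text
time: 11.9
position: [0.5375, 0.0875, 0.3005]
tool_rot: [-0.519, 0.478, -0.48, 0.522]
ft_force: [-0.0, 0.5, 0.1]
grip_width: 0.0485
```

Emit:
{"name": "jog_arm", "arguments": {
  "increments": [
    [[0,0,0,0,0,0,-1],[0,0,0,0,0,0,-1]]
  ]
}}

```text
time: 12.1
position: [0.5374, 0.0875, 0.3006]
tool_rot: [-0.518, 0.478, -0.48, 0.521]
ft_force: [-0.2, 0.1, 0.3]
grip_width: 0.0647
```

```bash
python3 n.py "(.067,-.045,.178)"; python3 - <<'E'
from h import *
cv2.imwrite('pics/m3.png',camera('wrist')[:,:,::-1])
E
```

```text
t 12.1 p [0.5374 0.0875 0.3006] rack [[ 0.063  -0.045   0.3006]] F [-0.2  0.1  0.3] w 0.0647
rot [-0.07  0.31  0.07] q [-0.04  0.33  1.54  0.    1.27 -0.13]
(.067,-.045,.178) [-0.0003  0.004  -0.1226]
```

View pics/m3.png

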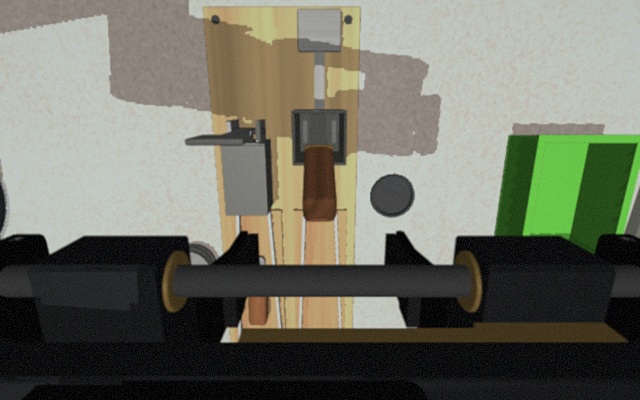

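Emit:
{"name": "jog_arm", "arguments": {
  "increments": [
    [[0,0.3,0,0,0.004,-0.03,-1],[0,0.3,0,0,0.004,-0.065,-1],[0,0.3,0,0,0.004,-0.09,-1],[0,0.3,0,0,0.004,-0.11,-1],[0,0.3,0,0,0.004,-0.12,-1],[0,0.3,0,0,0.004,-0.12,-1]]
  ]
}}

```text
time: 12.75
position: [0.5364, 0.0935, 0.1793]
tool_rot: [0.521, -0.48, 0.477, -0.52]
ft_force: [0.1, -0.7, 1.4]
grip_width: 0.087
```

```bash
python3 n.py "(.067,-.045,.178)"; python3 - <<'E'
from h import *
cv2.imwrite('pics/n3.png',camera('wrist')[:,:,::-1])
a=camera('scene')[:,:,::-1]
cv2.imwrite('pics/n2.png',cv2.resize(a[150:390,280:520],None,fx=2.4,fy=2.4))
E
```

```text
t 12.75 p [0.5364 0.0935 0.1793] rack [[ 0.0691 -0.0444  0.1793]] F [ 0.1 -0.7  1.4] w 0.087
rot [-0.1  -0.17 -0.11] q [-0.03  0.48  1.68  0.    0.99 -0.12]
(.067,-.045,.178) [ 0.0007 -0.002  -0.0013]
```

View pics/n3.png

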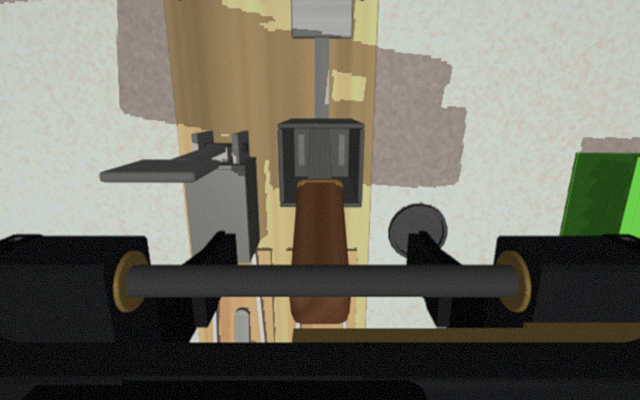

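View pics/n2.png

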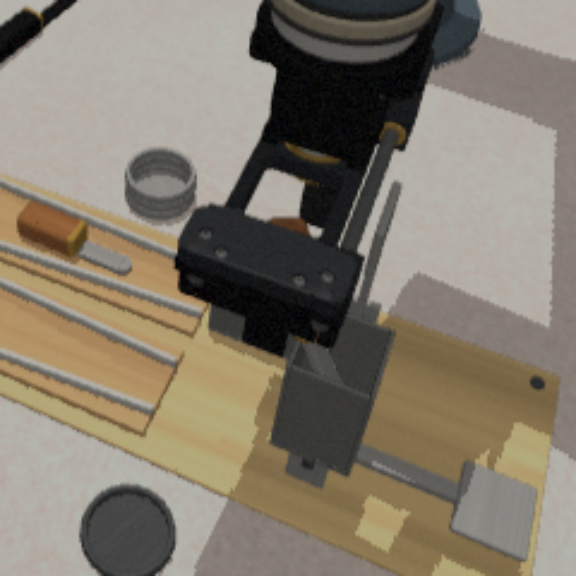

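Emit:
{"name": "jog_arm", "arguments": {
  "increments": [
    [[0,0,0,0,0,0,1],[0,0,0,0,0,0,1],[0,0,0,0,0,0,1],[0,0,0,0,0,0,1],[0,0,0,0,0,0,1],[0,0,0,0,0,0,1],[0,0,0,0,0,0,1],[0,0,0,0,0,0,1]]
  ],
  "squeeze": 15
}}

```text
time: 13.65
position: [0.5379, 0.0929, 0.1812]
tool_rot: [-0.52, 0.479, -0.479, 0.521]
ft_force: [-0.5, 1.1, -0.1]
grip_width: 0.0312
```

Emit:
{"name": "jog_arm", "arguments": {
  "increments": [
    [[0,0,0,0,0,0,1],[0,0,0,0,0,0,1]]
  ]
}}

```text
time: 13.85
position: [0.5379, 0.093, 0.1811]
tool_rot: [-0.52, 0.479, -0.479, 0.521]
ft_force: [0.2, 0.6, 0.0]
grip_width: 0.0255
```

```bash
python3 n.py "(.067,-.045,.178)"
```

```text
t 13.85 p [0.5379 0.093  0.1811] rack [[ 0.0684 -0.0459  0.1811]] F [0.2 0.6 0. ] w 0.0255
rot [-0.09  0.07 -0.07] q [-0.03  0.48  1.68  0.    0.99 -0.12]
(.067,-.045,.178) [-0.0008 -0.0015 -0.0031]
```

Emit:
{"name": "jog_arm", "arguments": {
  "increments": [
    [[0,0,0,0,0,0.007,1],[0,0,0,0,0,0.013,1],[-3,-0.3,0,0,0.002,0.013,1],[-6,-0.5,0,0,0.004,0.013,1],[-9,-0.7,0,-0.0005,0.006,0.013,1],[-11,-0.9,0,-0.0006,0.0075,0.013,1],[-11,-0.9,0,-0.0006,0.0075,0.013,1],[-11,-0.9,0,-0.0006,0.0075,0.013,1]]
  ]
}}

```text
time: 14.65
position: [0.5374, 0.1007, 0.1944]
tool_rot: [0.563, -0.427, 0.526, -0.473]
ft_force: [-0.4, -0.8, -0.3]
grip_width: 0.0262
```

```bash
python3 n.py; python3 - <<'E'
from h import *
cv2.imwrite('pics/o3.png',camera('wrist')[:,:,::-1])
a=camera('scene')[:,:,::-1]
cv2.imwrite('pics/o2.png',cv2.resize(a[150:390,280:520],None,fx=2.4,fy=2.4))
E
```

```text
t 14.65 p [0.5374 0.1007 0.1944] rack [[ 0.0762 -0.0461  0.1944]] F [-0.4 -0.8 -0.3] w 0.0262
rot [10.87  0.99 -0.1 ] q [ 0.09  0.48  1.64 -0.22  1.03  0.12]
```

View pics/o3.png

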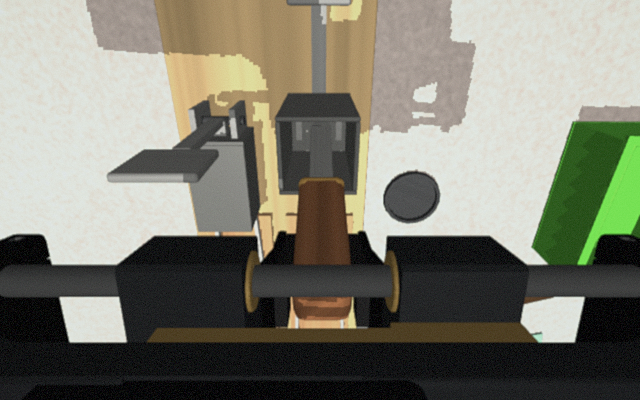

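View pics/o2.png

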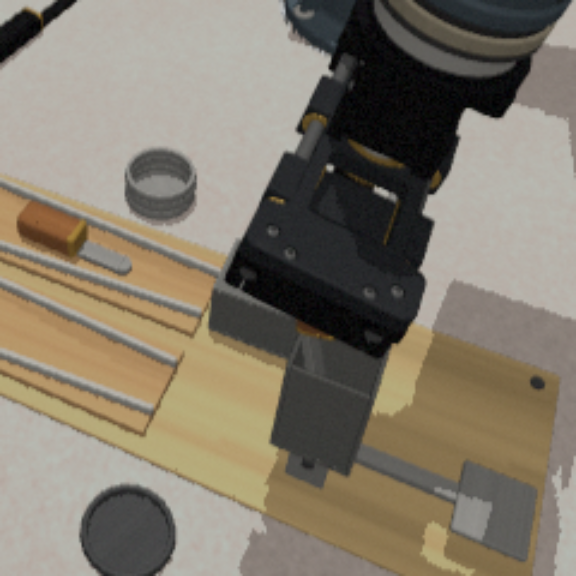

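Emit:
{"name": "jog_arm", "arguments": {
  "increments": [
    [[0,0,0,0,0,-0.0015,1],[0,0,0,0,0,-0.003,1],[0,0,0,0,0,-0.0045,1],[0,0,0,0,0,-0.0045,1]]
  ]
}}

```text
time: 15.15
position: [0.5376, 0.1002, 0.1897]
tool_rot: [0.563, -0.427, 0.527, -0.473]
ft_force: [0.1, 0.8, -1.5]
grip_width: 0.0261
```

```bash
python3 n.py
```

```text
t 15.15 p [0.5376 0.1002 0.1897] rack [[ 0.0757 -0.0462  0.1897]] F [ 0.1  0.8 -1.5] w 0.0261
rot [ 1.085e+01  9.800e-01 -1.000e-02] q [ 0.09  0.48  1.65 -0.22  1.02  0.12]
```

Emit:
{"name": "jog_arm", "arguments": {
  "increments": [
    [[0,0,0,0,0,-0.001,1],[0,0,0,0,0,-0.002,1],[0,0,0,0,0,-0.003,1],[0,0,0,0,0,-0.003,1]]
  ]
}}

```text
time: 15.55
position: [0.538, 0.0999, 0.1883]
tool_rot: [0.563, -0.426, 0.527, -0.473]
ft_force: [-1.2, 1.3, 8.7]
grip_width: 0.026
```

```bash
python3 n.py
```

```text
t 15.55 p [0.538  0.0999 0.1883] rack [[ 0.0754 -0.0466  0.1883]] F [-1.2  1.3  8.7] w 0.026
rot [10.91  1.07 -0.04] q [ 0.09  0.49  1.65 -0.23  1.02  0.12]
```

Emit:
{"name": "jog_arm", "arguments": {
  "increments": [
    [[0,0,0,0,0,0.0005,1],[0,0,0,0,0,0.0005,0.3],[0,0,0,0,0,0.0005,0.2],[0,0,0,0,0,0.0005,0],[0,0,0,0,0,0.0005,-0.3],[0,0,0,0,0,0.0005,-0.6],[0,0,0,0,0,0.0005,-0.6],[0,0,0,0,0,0.0005,-0.6]]
  ]
}}

```text
time: 16.35
position: [0.538, 0.1, 0.1888]
tool_rot: [0.563, -0.426, 0.527, -0.473]
ft_force: [-0.3, 0.4, 0.2]
grip_width: 0.0654
```

```bash
python3 n.py; python3 - <<'E'
from h import *
cv2.imwrite('pics/p3.png',camera('wrist')[:,:,::-1])
a=camera('scene')[:,:,::-1]
cv2.imwrite('pics/p2.png',cv2.resize(a[150:390,280:520],None,fx=2.4,fy=2.4))
E
```

```text
t 16.35 p [0.538  0.1    0.1888] rack [[ 0.0754 -0.0466  0.1888]] F [-0.3  0.4  0.2] w 0.0654
rot [10.91  1.06 -0.04] q [ 0.09  0.48  1.65 -0.23  1.02  0.12]
```

View pics/p3.png

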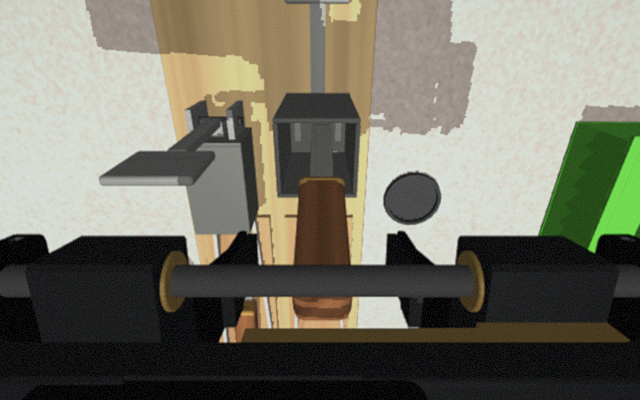

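Emit:
{"name": "jog_arm", "arguments": {
  "increments": [
    [[0,0,0,0,0,0.02,-0.8],[0,0,0,0,0,0.05,-0.8],[0,0,0,0,0,0.09,-0.8],[0,0,0,0,0,0.13,-0.8],[0,0,0,-0.003,0.04,0.14,-0.8],[0,0,0,-0.006,0.085,0.14,-0.8],[0,0,0,-0.01,0.13,0.14,-0.8],[0,0,0,-0.014,0.17,0.14,-0.8]]
  ]
}}

```text
time: 17.25
position: [0.5237, 0.2718, 0.3291]
tool_rot: [0.563, -0.426, 0.527, -0.473]
ft_force: [0.9, -0.3, 0.0]
grip_width: 0.0784
```

```bash
python3 n.py; python3 - <<'E'
from h import *
a=camera('scene')[:,:,::-1]
cv2.imwrite('pics/q2.png',cv2.resize(a[235:335,380:460],None,fx=6,fy=6,interpolation=cv2.INTER_CUBIC))
cv2.imwrite('pics/q3.png',camera('top')[:,:,::-1])
E
```

```text
t 17.25 p [0.5237 0.2718 0.3291] rack [[ 0.2478 -0.0465  0.3291]] F [ 0.9 -0.3  0. ] w 0.0784
rot [10.88  1.1  -0.04] q [ 0.38  0.42  1.33 -0.18  1.45  0.33]
```

View pics/q2.png

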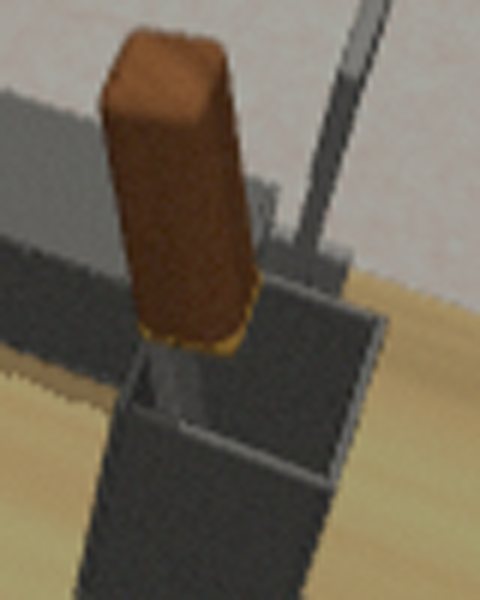

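View pics/q3.png

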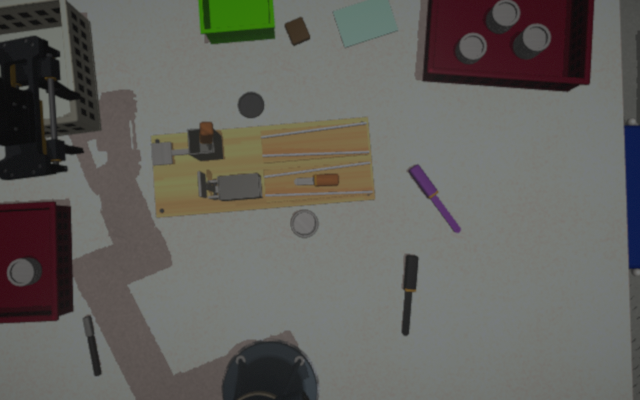

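Now it leans visibly less (handle edges in the scene crop go from (105,115) to (135,330)). I'll measure the lean, check that it is at rest, and check pot uprightness.

```bash
python3 - <<'E'
from lean import *
from scipy.optimize import brentq
S=mean('scene',4);import time
s=lambda u,v:np.array((u/6+380-.42,v/6+235-.42))
c,s_=np.cos(T[2]),np.sin(T[2])
for a,b in ((s(103,118),s(136,330)),(s(228,60),s(256,270)),(s(122,410),s(78,600)),(s(328,492),s(268,700))):
    x,v,r=edge(S,a,b,hw=2.5);n=planeN('scene',x,v);nr=np.array([c*n[0]+s_*n[1],-s_*n[0]+c*n[1],n[2]])
    print(round(r,2),np.arctan(nr[2]/nr[0]))
S2=mean('scene',4);d=np.abs(S2-S)[235:335,380:460].mean();print('diff',d,np.abs(S2-S)[350:400,0:100].mean())
print(get_obs()['time'])
E
```

```text
0.15 0.2505175959134667
0.11 0.25734594695110274
0.1 -0.00029095270799099366
0.16 0.0042944408686205375
diff 0.8001458333333333 0.94675
17.75
```

```bash
python3 -c "
from h import *
print(hand_in()); st()"
```

```text
the job is handed in; nothing more can be done
None
the job is handed in; nothing more can be done
```

The long scraper now stands blade down in pot b, which is fully upright. I handed the job in at about 17.8 s; no verdict was reported.

**What I did:**
- I pushed the long scraper along lane b until it was home against the pot's bottom. An 8.6 N reaction and the handle's position in the wrist image agreed on that.
- I then pressed lever paddle b over and down to its end stop, which reacted with 60 N.
- After the swing the scraper leaned about 0.43–0.46 rad by my estimates, which disagreed and were too close to the 0.45 limit.
- So I gripped the handle, lifted the scraper slightly, turned it 11° more upright, set its tip back on the pot's bottom and let go.

**Last checks before handing in:**

| Check | Result |
|---|---|
| Scraper lean | about 0.25 rad |
| Pot b | within about 0.004 rad of vertical |
| Scraper at rest | no motion between pictures beyond image noise |
| Arm | clear, TCP about 0.33 m above the table |
| Pot a and short scraper | pot a still lying; short scraper looked unmoved (by eye only) |

The lean and pot angle come from edges fitted in the scene camera alone, because top-camera edges were too foreshortened to use. I did not measure the tip's final height above the pot's bottom. I inferred it from the 8.7 N contact felt when setting the scraper down.

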